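# Roll the edger wheels home in their rack

## Robot

A 6-joint arm with a two-finger parallel gripper is mounted at the origin on the work surface. World frame = base frame: x ahead of the robot, y to its left, z up, the work surface at z = 0. Lengths are in m, angles in rad, forces in N, time in s.
With the tool pointing down it reaches from about 0.425 to 0.925 m from the base axis. Payload 12.5 kg.
Tool frame: the origin (TCP) lies at the very end of the fingers, on their centre line; the grasp point (between the pads) lies 19 mm behind it (robot.grasp_offset is the distance from the TCP to the grasp point, in m); z points along the fingers, y is the line along which they close (so a half turn about z gives the same grasp; the last joint's range is limited). The gripper opens to 85 mm and grips with 20 to 120 N. Pads are 22 mm wide; open, the fingers measure 114 mm over their backs; the gripper's body (76 mm by 85 mm) begins 54 mm behind the grasp point. The pads swing forward as they close: fully open they stand 13 mm farther back than shut.
Start: joints at [1.008, 0.491, 1.559, -0, 1.092, -0.106], TCP at [0.276, 0.561, 0.203] pointing down, gripper open.
Joint ranges: [-3.1, 3.1], [-0.84, 2.19], [0.05, 2.79], [-1.13, 4.28], [0.06, 2.93], [-2.69, 2.69]. Speed limits (rad/s): [2.22, 2.22, 2.79, 3.14, 3.14, 3.14].

## Interface

Orientations are given as a 3x3 rotation matrix whose columns are the frame's x, y, z axes.
In Python, from station import robot gives the robot as it stands.
- The arm moves only by the tool move_arm, never from a script. Its argument "targets" is a list of rows, each a list of 3 entries, a list of its own where there are three numbers: the shift along the world's x, y, z in mm, then the turn, a rotation vector about the world's x, y, z in rad, then the closure, from 0 (fully open) to 1 (shut). In form: [[[tx, ty, tz], [rx, ry, rz], hand], ...]. A call has 1 to 8 rows; each row is the pose to reach, as a shift and turn from the pose commanded when the call began; what a row does not reach only later rows make up. A row lasts 1/12 s, in which the tool goes at most 41.7 mm and 7.16 degrees, less where a joint would pass 70% of its speed; a pose out of reach is approached as far as the arm can. A call with a gripper value outside its range is refused whole. The fingers move at their own pace and stop on an object; the grip force is fixed at half the most. Time passes only in rows, so rows that repeat a pose let the fingers close. It gives the time, the measured TCP pose, the force, the opening and the grip force at its end, in the units of the state.
- robot.sense(): the state, without advancing time (a new reading comes with each control period).
- robot.snapshot(name): name is "scene" or "top"; returns the picture (400x640x3 uint8, blue, green, red); there is no depth.
- robot.camera_model(name): a dict with "mtx" (3x3 intrinsics, pixels), "world_to_cam" (4x4, takes a point from world to camera coordinates). Camera axes: x right, y up, looking along -z (the intrinsics and any distortion apply to the point x, -y, -z); pixel columns grow to the right and rows downward; lengths in m; the calibration is good to about 2 mm. A picture is of the moment at which its call begins. camera_model takes no time and is no camera call.
- robot.job_done(): hands the job in; it is judged then, once.
Trained networks look in the newest picture that a camera, given by its name, has taken for a name from the list of things; names that differ only in an ending like _2 or _b are one class to them, and where a whole thing is asked for, a point or a joint stands for the part that bears it (a point fixed in the world has none). Each returns a list of dicts, best first, with "p" (0 to 1); they miss things now and then, are a little off and sometimes report something else, mostly with a low value. They report only what shows in the picture. A call takes as long as a camera call. They do not tell look-alikes from the thing itself.
- robot.outline_of(camera, label): "mask" (400x640 bool, what is visible of it) and "box" ([left, top, right, bottom] in pixels, round what is visible of it).
- robot.tip_of(camera, label): "pixel" ([column, row] in pixels: a listed point, or the origin of a listed thing).
The state is a dict: "clock": time; "joints": joint angles; "joint_vel": joint speeds; "joint_efforts": joint torques, N m; "eef_pos": TCP position; "orientation": TCP orientation; "contact_force": force on the tool from outside, world axes, zero at the start; "moment": the same for the moment, N m; "grip_width": finger opening in m; "grip_force": force on a finger pad.
Only numpy, scipy, OpenCV 4.12 (cv2) and the standard library are available. Lean on these libraries where they do the work, as an engineer would, in place of code of your own. Each camera call takes 0.05 s, during which the arm holds its last target. There are 200 camera calls.

## Task

Two grinding wheels of the lens edger stand at the foot of the sloping gutters in the wheel rack. With a finger, gently push each one up its own gutter, until it drops into the shallow pocket in front of the end stop and stays there without rolling back. Do not lift or carry a wheel out of its gutter, leave the third wheel, which is already home, where it is, and do not disturb the other things on the bench.

Things in the scene. Friction and masses are not known exactly. Their poses are not given: they have to be found in the camera images.
- rack: fixed wheel rack: grey steel base plate 280 x 236 x 6 mm with two cross bars that carry three parallel sloping gutters, 80 mm apart; origin on the bench on the middle line of the rack, x = the direction in which the gutters rise (roughly away from the robot), z up. All three gutters point the same way; which gutter is left, middle or right varies
- gutter_a: fixed gutter a: aluminium U-channel, 267 mm long, 28 mm wide outside, 22.5 mm inside; origin on the bench below it; x = along the gutter seen from above, towards its upper end, y = across, z up. The floor rises 9 degrees towards +x. A wheel pushed on its rim at half height or just below goes up with some 2 to 15 N (pushed near its top it can jam); let go before the pocket it rolls back to the foot
- gutter_a_seat (a point): point on the pocket floor of gutter a below the centre of a wheel that is home; 90 mm along x, 55 mm above the gutter's origin. x = up along the slope, y = across, z = square to the floor. Run: x = -215 to -22 mm, its floor at z = 6 mm; pocket: from there up to the end stop's face at x = 47 mm, floor at z = 0; foot bar 6 mm high on the run at x = -189 mm; side walls up to z = 24 mm, end stop to 70 mm
- gutter_b: fixed gutter b: aluminium U-channel, 267 mm long, 28 mm wide outside, 22.5 mm inside; origin on the bench below it; x = along the gutter seen from above, towards its upper end, y = across, z up. The floor rises 9 degrees towards +x. A wheel pushed on its rim at half height or just below goes up with some 2 to 15 N (pushed near its top it can jam); let go before the pocket it rolls back to the foot
- gutter_b_seat (a point): point on the pocket floor of gutter b below the centre of a wheel that is home; 90 mm along x, 55 mm above the gutter's origin. x = up along the slope, y = across, z = square to the floor. Run: x = -215 to -22 mm, its floor at z = 6 mm; pocket: from there up to the end stop's face at x = 47 mm, floor at z = 0; foot bar 6 mm high on the run at x = -189 mm; side walls up to z = 24 mm, end stop to 70 mm
- gutter_c: fixed gutter c: aluminium U-channel, 267 mm long, 28 mm wide outside, 22.5 mm inside; origin on the bench below it; x = along the gutter seen from above, towards its upper end, y = across, z up. The floor rises 9 degrees towards +x. A wheel pushed on its rim at half height or just below goes up with some 2 to 15 N (pushed near its top it can jam); let go before the pocket it rolls back to the foot
- gutter_c_seat (a point): point on the pocket floor of gutter c below the centre of a wheel that is home; 90 mm along x, 55 mm above the gutter's origin. x = up along the slope, y = across, z = square to the floor. Run: x = -215 to -22 mm, its floor at z = 6 mm; pocket: from there up to the end stop's face at x = 47 mm, floor at z = 0; foot bar 6 mm high on the run at x = -189 mm; side walls up to z = 24 mm, end stop to 70 mm
- wheel_a: loose grinding wheel a, on edge in gutter a: disc of 90 mm diameter, 20 mm thick, about 0.45 kg, aluminium with a dark abrasive rim and a 22 mm bore; plain flat rim; to be rolled home; rests at first at the foot of the gutter, its centre 165 mm down-slope of home, 45 mm off the run's floor. Origin at its centre, y = axle line (the frame turns as it rolls)
- wheel_b: loose grinding wheel b, on edge in gutter b: disc of 90 mm diameter, 20 mm thick, about 0.45 kg, aluminium with a dark abrasive rim and a 22 mm bore; rim with a V-groove 8 mm wide and 5 mm deep round its middle; to be rolled home; rests at first at the foot of the gutter, its centre 165 mm down-slope of home, 45 mm off the run's floor. Origin at its centre, y = axle line (the frame turns as it rolls)
- wheel_c: loose grinding wheel c, on edge in gutter c: disc of 90 mm diameter, 20 mm thick, about 0.45 kg, aluminium with a dark abrasive rim and a 22 mm bore; plain flat rim; already home at the top of its gutter and to be left there. Origin at its centre, y = axle line (the frame turns as it rolls)
- flange: bystander: loose steel clamping flange, 36 mm diameter, 20 mm high, standing on the rack's base plate between two gutters near their foot; origin under its centre
- dresser: bystander: loose white dressing stick 22 x 110 x 22 mm, lying on the bench in front of the rack's foot; origin under its centre, y along it
- spanner: bystander: loose open-ended spanner, 170 mm long, on the bench beside the rack
- driver: bystander: loose screwdriver, 140 mm long, on the bench beside the rack
- spray: bystander: loose clear bottle, 40 mm diameter, 110 mm high; origin under its centre
- specs: bystander: loose black spectacles standing open, 135 mm wide, 50 mm high; origin under the middle of the front
Not all that is in view belongs to the job. Leave any yellow look-alike of the wheel_a alone.

How it is judged:
By the outcome, as a careful person would: the job done as asked, in the order asked, and still so for the second after the job is handed in, with the robot touching nothing.
It also fails if it takes over 54 s, if anything falls off the work surface, if the arm or the gripper's body presses on something with over 40 N, if the wrist force passes 120 N, or if a joint passes its speed limit or range.

## Working session

There is one attempt and no reset: what is moved stays moved. The work goes in short steps, Python scripts to look and compute and a tool call to move; the robot and the scene stay as the last step left them, time stands still between calls to the robot, and variables do not carry over. Pictures are saved under pics/ and viewed, at most 10 in all, crops included, and the job is handed in when it is done.

Besides the shell and the picture viewer there is one more tool, called after "Request:" as name(argument=value, ...), one argument or row to a line, values as JSON. move_arm: Moves the arm, as the interface text tells. Its arguments: {"type":"object","properties":{"targets":{"type":"array"}},"required":["targets"]}

```bash
mkdir -p pics; cat > h.py <<'E'
from station import robot
import numpy as np, cv2
def proj(c,P):
    m=robot.camera_model(c);P=np.atleast_2d(P)
    q=(m["world_to_cam"]@np.c_[P,np.ones(len(P))].T)[:3]
    q=np.array(m["mtx"])@(q*np.array([[1],[-1],[-1]]));return (q[:2]/q[2]).T
def tri(px):
    A=[]
    for c,(u,v) in px.items():
        m=robot.camera_model(c);M=np.array(m["mtx"])@np.diag([1,-1,-1])@np.array(m["world_to_cam"])[:3]
        A+= [u*M[2]-M[0],v*M[2]-M[1]]
    X=np.linalg.svd(np.array(A))[2][-1];return X[:3]/X[3]
E
python3 - <<'E'
from h import *
for c in("scene","top"):
    cv2.imwrite(f"pics/{c}0.png",robot.snapshot(c))
    for n in "wheel_a wheel_b wheel_c gutter_a_seat gutter_b_seat gutter_c_seat rack flange dresser".split():
        print(c,n,[(np.round(d["pixel"]).tolist(),round(d["p"],2)) for d in robot.tip_of(c,n)][:5])
    m=robot.camera_model(c);print(m)
s=robot.sense();print(s)
E
```

```text
scene wheel_a [([272.0, 186.0], 0.91), ([323.0, 167.0], 0.86), ([344.0, 187.0], 0.83), ([361.0, 221.0], 0.7), ([301.0, 216.0], 0.56)]
scene wheel_b [([272.0, 186.0], 0.91), ([323.0, 167.0], 0.86), ([344.0, 187.0], 0.83), ([361.0, 221.0], 0.7), ([301.0, 216.0], 0.56)]
scene wheel_c [([272.0, 186.0], 0.91), ([323.0, 167.0], 0.86), ([344.0, 187.0], 0.83), ([361.0, 221.0], 0.7), ([301.0, 216.0], 0.56)]
scene gutter_a_seat [([284.0, 208.0], 0.75), ([344.0, 185.0], 0.45)]
scene gutter_b_seat [([308.0, 247.0], 0.65)]
scene gutter_c_seat [([296.0, 227.0], 0.57), ([382.0, 211.0], 0.21)]
scene rack [([328.0, 234.0], 0.74)]
scene flange [([343.0, 190.0], 0.56), ([318.0, 214.0], 0.49)]
scene dresser [([280.0, 162.0], 0.74), ([381.0, 214.0], 0.67)]
{'mtx': array([[486.00501533,   0.        , 322.05915277],
       [  0.        , 486.00501533, 204.72923631],
       [  0.        ,   0.        ,   1.        ]]), 'world_to_cam': array([[-0.83449792,  0.55083155, -0.0140652 ,  0.43194877],
       [-0.38674307, -0.56734345,  0.72701528,  0.14778735],
       [ 0.39248315,  0.61213235,  0.68647721, -1.661
[... 1292 characters left out ...]
8946e+00, -1.05601655e-01]), 'joint_vel': array([ 0.00070406,  0.00028212, -0.00044627, -0.00099343,  0.00125772,
       -0.00024536]), 'joint_efforts': array([-2.87725350e-03, -6.18289518e+01, -2.61832148e+01, -6.45379259e-05,
        5.03390311e-04,  1.53805007e-05]), 'eef_pos': array([0.27567234, 0.56094754, 0.20322924]), 'orientation': array([[-8.97468635e-01,  4.41078275e-01,  6.53467135e-05],
       [ 4.41078279e-01,  8.97468631e-01,  8.99868752e-05],
       [-1.89553699e-05,  1.09583414e-04, -9.99999994e-01]]), 'contact_force': array([ 0.26691345, -0.41135437,  0.57825788]), 'moment': array([-0.01944972,  0.01857401, -0.0250439 ]), 'grip_force': 0.0, 'grip_width': 0.08548874143028716}
```

```bash
python3 - <<'E'
import cv2
a=cv2.imread("pics/top0.png")[120:320,200:440];cv2.imwrite("pics/t1.png",cv2.resize(a,None,fx=3,fy=3,interpolation=2)[:600,:720])
a=cv2.imread("pics/scene0.png")[120:300,230:430];cv2.imwrite("pics/s1.png",cv2.resize(a,None,fx=3.3,fy=3.3,interpolation=2))
E
```

```text
(no output)
```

View pics/t1.png

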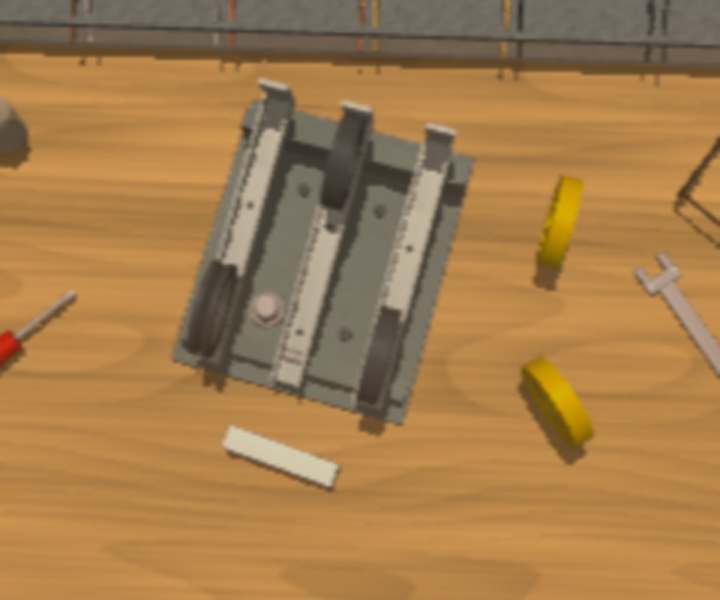

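View pics/s1.png

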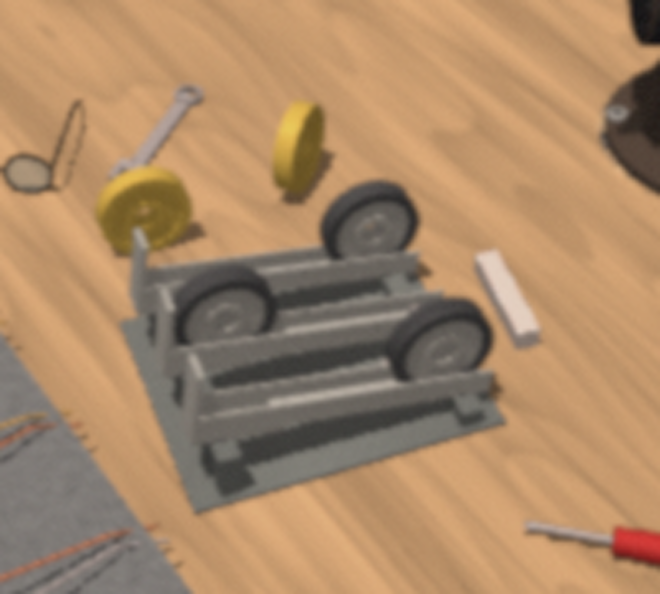

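The top view shows grooved wheel b at the foot of the left gutter (273,222), wheel a at the foot of the right one (327,239), and wheel c home in the middle (313,171). The yellow look-alikes lie to the right of the rack. I'll fit the rack pose next.

```bash
cat >> h.py <<'E'
t9=np.radians(9);UX=np.array([np.cos(t9),0,np.sin(t9)]);UZ=np.array([-np.sin(t9),0,np.cos(t9)])
def S(x,z,y=0): # seat frame -> gutter frame
    return np.array([.09,y,.055])+x*UX+z*UZ
E
python3 - <<'E'
from h import *
from scipy.optimize import least_squares
T={"b":((273,222),(361,221)),"a":((324,238),(344,187)),"c":((313,171),(301,216))}
for k,v in T.items(): print(k,tri({"top":v[0],"scene":v[1]}))
# model points: wheels + end stop tops (mid) + gutter
gy={"b":.08,"c":0,"a":-.08}
pts=[];px=[]
for k in "abc":
    c=S(0,.045,gy[k]) if k=="c" else S(-.165,.051,gy[k])
    pts+=[c,c];px+=[("top",T[k][0]),("scene",T[k][1])]
# end-stop tops from crops: top crop x/3+200,y/3+120 ; scene /3.3+(230,120)
for k,t,s in(("b",(276,86),(198,357)),("c",(356,107),(167,292)),("a",(440,130),(140,236))):
    c=S(.049,.070,gy[k]);pts+=[c,c]
    px+=[("top",(t[0]/3+200,t[1]/3+120)),("scene",(s[0]/3.3+230,s[1]/3.3+120))]
def W(p,P):
    c,s=np.cos(p[2]),np.sin(p[2]);return np.array([[c,-s,0],[s,c,0],[0,0,1]])@np.array(P).T
def f(p):
    w=W(p,pts).T+[p[0],p[1],p[3]]
    return np.concatenate([proj(c,q)[0]-u for (c,u),q in zip(px,w)])
r=least_squares(f,[.6,0,-.2,0],loss="soft_l1");print(r.x,np.round(f(r.x).reshape(-1,2),1).tolist())
p=r.x
for k in "ab":
    for n,x,z in(("foot",-.165,.051),("home",0,.045),("lip",-.022,.051)):print(k,n,W(p,S(x,z,gy[k]))+[p[0],p[1],p[3]])
print("dresser",[tri({"top":(292,272),"scene":(381,214)})])
# residual images: wheel masks
for c in("top","scene"):
  for n in("wheel_a","flange"): print(c,n,[(d["box"],round(d["p"],2)) for d in robot.outline_of(c,n)])
E
```

```text
b [0.47159702 0.12839425 0.08601348]
a [ 0.43065183 -0.0128352   0.08822792]
c [0.61066394 0.02876798 0.10321988]
[ 0.52913726  0.03958731 -0.24435206  0.00372154] [[1.8, 0.4], [-1.5, 0.3], [-2.7, 0.4], [2.5, 2.3], [1.5, 2.5], [-3.4, -2.5], [-1.0, -1.1], [-0.3, 0.9], [0.1, -0.5], [0.6, 0.4], [0.2, -0.5], [0.9, -1.2]]
a foot [ 0.4312409  -0.01845297  0.08328196]
a home [ 0.5902791  -0.05810666  0.10316752]
a lip [ 0.56828471 -0.0526227   0.10565209]
b foot [0.46994933 0.13679411 0.08328196]
b home [0.62898753 0.09714043 0.10316752]
b lip [0.60699314 0.10262438 0.10565209]
dresser [array([ 0.34526817,  0.0722711 , -0.00258071])]
top wheel_a [([263.1, 206.5, 277.2, 234.7], 0.9), ([306.7, 156.0, 324.8, 190.5], 0.77), ([379.5, 177.5, 394.9, 213.0], 0.76), ([371.8, 238.8, 397.4, 268.4], 0.67), ([318.0, 223.3, 337.9, 256.0], 0.66)]
top flange [([286.4, 218.1, 294.8, 226.5], 0.61), ([271.2, 147.2, 299.1, 241.4], 0.33)]
scene wheel_a [([282.7, 200.7, 315.3, 227.4], 0.92), ([258.9, 169.4, 289.9, 195.7], 0.92), ([326.3, 173.4, 357.9, 198.0], 0.91), ([346.9, 211.4, 382.0, 235.1], 0.9), ([314.5, 153.8, 331.2, 181.2], 0.63)]
scene flange []
```

```bash
cat >> h.py <<'E'
from scipy.optimize import least_squares
gy={"b":.08,"c":0,"a":-.08}
def W(p,P):
    c,s=np.cos(p[2]),np.sin(p[2]);return (np.array([[c,-s,0],[s,c,0],[0,0,1]])@np.array(P).T).T+[p[0],p[1],p[3]]
def fit():
    T={"b":((271.3,221),(363.5,222.5)),"a":((327,239.2),(342,186)),"c":((315.3,172.8),(299,214))}
    pts=[];px=[]
    for k in "abc":
        c=S(0,.045,gy[k]) if k=="c" else S(-.165,.051,gy[k])
        pts+=[c,c];px+=[("top",T[k][0]),("scene",T[k][1])]
    for k,t,s in(("b",(276,86),(198,357)),("c",(356,107),(167,292)),("a",(440,130),(140,236))):
        c=S(.049,.070,gy[k]);pts+=[c,c]
        px+=[("top",(t[0]/3+200,t[1]/3+120)),("scene",(s[0]/3.3+230,s[1]/3.3+120))]
    # base plate corners, top view (crop px)
    for x,y,u in((.14,.118,(243,104)),(.14,-.118,(474,157)),(-.14,-.118,(404,422)),(-.14,.118,(174,358))):
        pts.append([x,y,.006 if x>0 else .003]);px.append(("top",(u[0]/3+200,u[1]/3+120)))
    f=lambda p:np.concatenate([proj(c,q)[0]-u for (c,u),q in zip(px,W(p,pts))])
    r=least_squares(f,[.6,0,-.2,0],loss="soft_l1");return r.x,f(r.x)
E
python3 - <<'E'
from h import *
p,res=fit();print(p,np.round(res.reshape(-1,2),1).tolist());np.save("p.npy",p)
for k in "ab":
    for n,x,z in(("foot",-.165,.051),("home",0,.045),("lip",-.022,.051)):print(k,n,W(p,S(x,z,gy[k])))
im=robot.snapshot("top");sc=robot.snapshot("scene")
for c,i in(("top",im),("scene",sc)):
  big=cv2.resize(i,None,fx=4,fy=4,interpolation=2)
  for k in "abc":
    L=[S(-.215,.024,gy[k]+d) for d in(-.014,.014)]+[S(.047,.024,gy[k]+d) for d in(.014,-.014)]
    q=proj(c,W(p,L));cv2.polylines(big,[np.int32(q*4+2)],True,(0,255,0),1)
    t=np.linspace(0,6.3,40);o=(0,.045) if k=="c" else (-.165,.051)
    for y in(-.01,.01):
      q=proj(c,W(p,[S(o[0]+.045*np.cos(a),o[1]+.045*np.sin(a),gy[k]+y) for a in t]));cv2.polylines(big,[np.int32(q*4+2)],True,(0,0,255),1)
  x0,y0=(245,135) if c=="top" else (255,155)
  cv2.imwrite(f"pics/{c}_fit.png",big[y0*4:y0*4+540,x0*4:x0*4+(440 if c=="top" else 600)])
a=cv2.imread("pics/top_fit.png");b=cv2.imread("pics/scene_fit.png");h=min(len(a),len(b))
cv2.imwrite("pics/fit.png",cv2.resize(np.hstack([a[:h],b[:h]]),(800,int(800*h/1040))))
E
```

```text
[ 0.52967713  0.03736389 -0.22757803  0.00394539] [[0.2, -1.3], [-0.7, 0.7], [0.1, 1.8], [-0.4, -0.1], [-0.5, 0.4], [-1.9, -0.7], [-1.1, -1.0], [-0.1, 0.8], [0.2, -0.9], [0.2, 0.4], [0.4, -1.3], [0.1, -1.0], [2.1, 0.5], [-0.2, 2.0], [-0.3, 3.9], [-1.8, 3.9]]
a foot [ 0.43276806 -0.02231027  0.08350581]
a home [ 0.59244901 -0.05929079  0.10339137]
a lip [ 0.57036573 -0.05417653  0.10587594]
b foot [0.46886705 0.13356424 0.08350581]
b home [0.628548   0.09658372 0.10339137]
b lip [0.60646472 0.10169798 0.10587594]
```

View pics/fit.png

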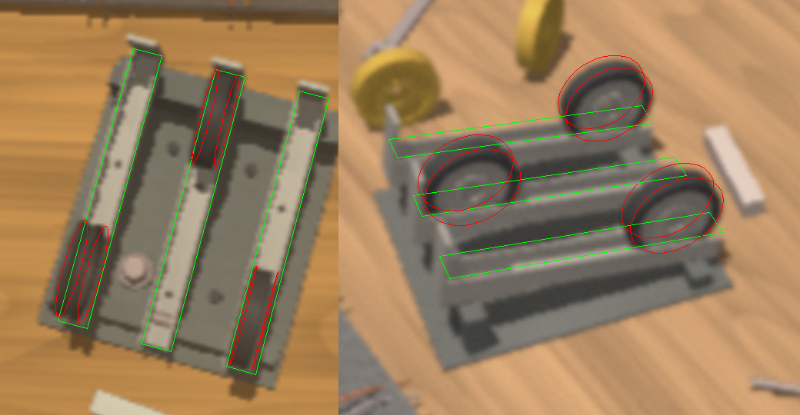

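The overlay matches both views to within about 2 mm, so I'll work out the staging poses from it.

```bash
python3 - <<'E'
from h import *
from scipy.spatial.transform import Rotation as R
p=np.load("p.npy")
for k in "ab":
    for x in(-.245,-.220,-.062): print(k,x,W(p,S(x,.037,gy[k])).round(4))
psi=p[2];th=np.radians(15)
z=np.array([np.cos(psi)*np.sin(th),np.sin(psi)*np.sin(th),-np.cos(th)]);y=np.array([-np.sin(psi),np.cos(psi),0]);x=np.cross(y,z)
G=np.c_[x,y,z];np.save("G.npy",G);s=robot.sense()
print(R.from_matrix(G@s["orientation"].T).as_rotvec(), R.from_matrix(G@np.diag([1,1,1])).as_matrix().round(3).tolist(),(W(p,S(1,0))-W(p,S(0,0))))
E
```

```text
a -0.245 [ 0.3579 -0.005   0.0572]
a -0.22 [ 0.382  -0.0105  0.0611]
a -0.062 [ 0.534  -0.0458  0.0858]
b -0.245 [0.394  0.1509 0.0572]
b -0.22 [0.4181 0.1453 0.0611]
b -0.062 [0.5701 0.1101 0.0858]
[-0.0881345  -0.24708342  0.22788415] [[-0.941, 0.226, 0.252], [0.218, 0.974, -0.058], [-0.259, -0.0, -0.966]] [ 0.96222148 -0.22284093  0.15643447]
```

Request:
move_arm(
  targets=[
    [[10,-25,25],[0,0,0],1],
    [[25,-60,40],[-0.03,-0.08,0.08],1],
    [[40,-100,50],[-0.06,-0.16,0.15],1],
    [[55,-138,55],[-0.088,-0.247,0.228],1],
    [[70,-176,57],[-0.088,-0.247,0.228],1],
    [[85,-214,57],[-0.088,-0.247,0.228],1],
    [[100,-252,57],[-0.088,-0.247,0.228],1],
    [[115,-290,57],[-0.088,-0.247,0.228],1],
  ],
)

```text
clock: 1.97
eef_pos: [0.3907, 0.2693, 0.2606]
orientation: [[-0.941, 0.225, 0.253], [0.217, 0.974, -0.058], [-0.259, 0.001, -0.966]]
contact_force: [2.3, 0.5, 0.1]
grip_width: 0.0001
grip_force: 0.0
```

Request:
move_arm(
  targets=[
    [[0,-40,0],[0,0,0],1],
    [[0,-80,0],[0,0,0],1],
    [[-7,-118,0],[0,0,0],1],
    [[-7,-119,-35],[0,0,0],1],
    [[-7,-119,-70],[0,0,0],1],
    [[-7,-119,-100],[0,0,0],1],
    [[-7,-119,-100],[0,0,0],1],
  ],
)

```text
clock: 2.55
eef_pos: [0.3817, 0.1509, 0.1566]
orientation: [[-0.943, 0.227, 0.246], [0.218, 0.974, -0.06], [-0.253, -0.003, -0.967]]
contact_force: [0.9, 0.1, 0.6]
grip_width: -0.0001
grip_force: 0.0
```

Request:
move_arm(
  targets=[
    [[2,0,-35],[0,0,0],1],
    [[4,0,-70],[0,0,0],1],
    [[6,0,-100],[0,0,0],1],
    [[6,0,-100],[0,0,0],1],
    [[6,0,-100],[0,0,0],1],
  ],
)

```text
clock: 2.97
eef_pos: [0.3902, 0.1518, 0.0596]
orientation: [[-0.941, 0.225, 0.251], [0.217, 0.974, -0.06], [-0.258, -0.002, -0.966]]
contact_force: [0.7, -0.9, 0.9]
grip_width: 0.0004
grip_force: 0.0
```

```bash
python3 - <<'E'
from h import *
s=robot.sense();print(s["eef_pos"],s["joints"],s["contact_force"])
p=np.load("p.npy");big=[]
for c,x0,y0 in(("top",235,150),("scene",310,155)):
  b=cv2.resize(robot.snapshot(c),None,fx=4,fy=4,interpolation=2)
  for q in proj(c,np.array([s["eef_pos"],*W(p,[S(-.245,.037,.08),S(0,.037,.08)])])):cv2.circle(b,tuple(int(v*4+2) for v in q),3,(0,0,255),-1)
  big.append(b[y0*4:y0*4+400,x0*4:x0*4+400])
cv2.imwrite("pics/stage.png",np.hstack(big))
E
```

```text
[0.39015431 0.15176393 0.05964268] [ 0.30307326  0.42610928  2.33550753 -0.71389302  0.20353956 -0.35214122] [ 0.72321075 -0.86937639  0.8803405 ]
```

View pics/stage.png

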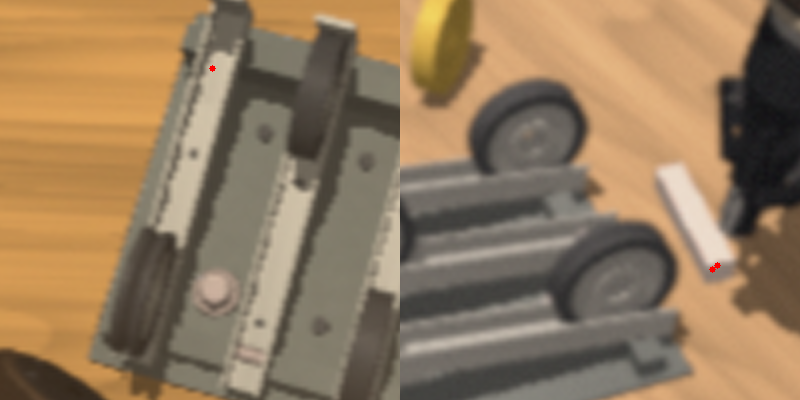

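```bash
python3 - <<'E'
from h import *
im=robot.snapshot("scene");s=robot.sense()
a=cv2.imread("pics/scene0.png")
q=proj("scene",s["eef_pos"])[0];q2=proj("scene",s["eef_pos"]-.05*s["orientation"][:,2])[0];print(q,q2)
o=[]
for i in(a,im):
  b=cv2.resize(i[180:255,350:425],None,fx=5.3,fy=5.3,interpolation=0)
  o.append(b.copy())
for v in(q,q2):cv2.circle(o[1],tuple(int((v[j]+.5-(350,180)[j])*5.3) for j in(0,1)),2,(0,0,255),-1)
cv2.imwrite("pics/d.png",np.hstack(o))
E
```

```text
[388.90388592 220.5966648 ] [394.57092631 207.07758962]
```

View pics/d.png

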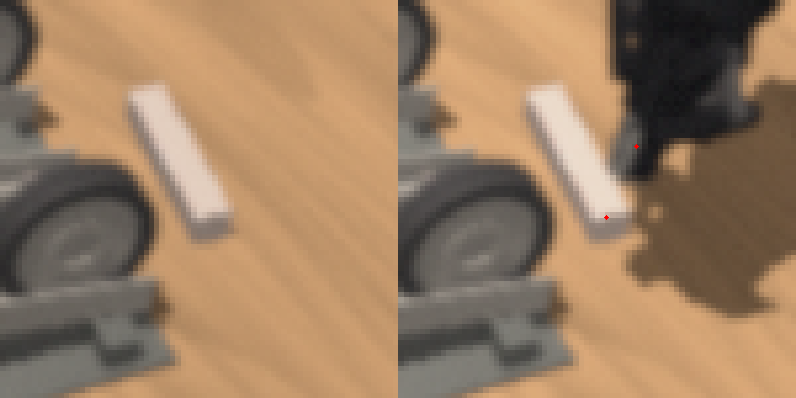

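```bash
python3 - <<'E'
from h import *
im=cv2.imread("pics/scene0.png")
T=np.array([.27567,.56095,.20323]);y=np.array([.441,.897,0])
L=[T,T+[0,0,.05],T+.043*y+[0,0,.013],T-.043*y+[0,0,.013]]
q=proj("scene",L);print(q)
c=q[0].astype(int);x0,y0=max(0,c[0]-60),max(0,c[1]-80)
b=cv2.resize(im[y0:y0+110,x0:x0+130],None,fx=5,fy=5,interpolation=2)
for v in q:cv2.circle(b,tuple(int((v[j]+.5-(x0,y0)[j])*5) for j in(0,1)),3,(0,0,255),-1)
cv2.imwrite("pics/e.png",b)
E
```

```text
[[552.62649941 263.42299069]
 [559.9317256  248.32272674]
 [564.03754834 275.01746825]
 [545.46636693 245.04076088]]
```

View pics/e.png

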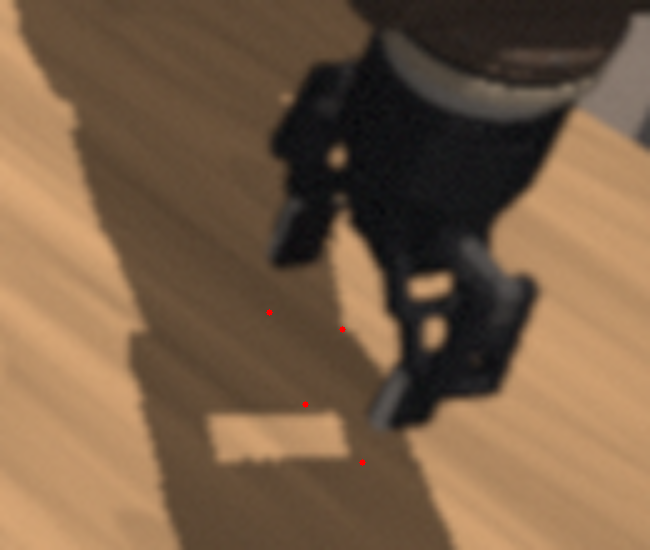

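```bash
python3 - <<'E'
from h import *
im=cv2.imread("pics/top0.png")
T=np.array([.27567,.56095,.20323]);y=np.array([.441,.897,0])
L=[T,T+[0,0,.05],T+.043*y+[0,0,.013],T-.043*y+[0,0,.013]]
q=proj("top",L);print(q)
c=q[0].astype(int);x0,y0=max(0,c[0]-60),max(0,min(290,c[1]-55))
b=cv2.resize(im[y0:y0+110,x0:x0+130],None,fx=5,fy=5,interpolation=2)
for v in q:cv2.circle(b,tuple(int((v[j]+.5-(x0,y0)[j])*5) for j in(0,1)),3,(0,0,255),-1)
cv2.imwrite("pics/f.png",b)
E
```

```text
[[ 82.38564209 287.3336865 ]
 [ 70.08414124 286.87320953]
 [ 64.61417663 278.43892427]
 [ 94.14536695 296.08783207]]
```

View pics/f.png

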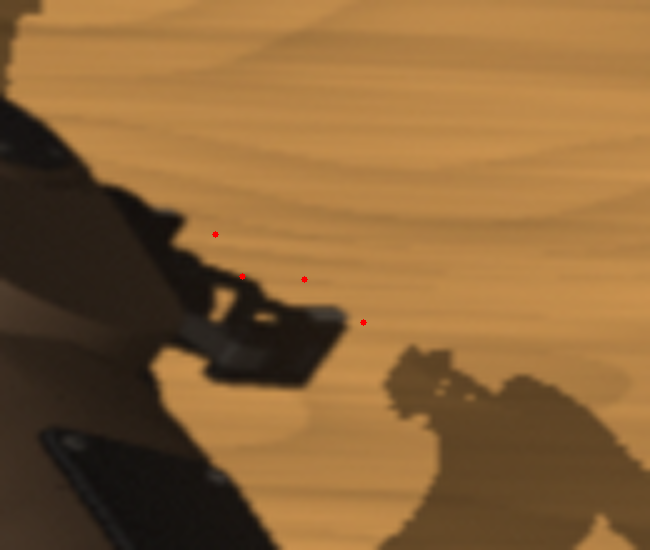

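```bash
python3 - <<'E'
from h import *
T=np.array([.27567,.56095,.20323]);y=np.array([.441,.897,0])
for n,s,t,sg in(("y-",(548.5,234.9),(87.5,294.5),-1),("y+",(569.5,267.5),(57.5,275),1)):
    X=tri({"scene":s,"top":t});e=T+sg*.043*y+[0,0,.013];print(n,X,X-e,proj("scene",X)-s,proj("top",X)-t)
E
```

```text
y- [0.26003698 0.52047788 0.24979506] [ 0.00332998 -0.00190112  0.03356506] [[-0.14457539  0.02370494]] [[-0.14687538  0.11015553]]
y+ [0.29916996 0.60175314 0.24583391] [0.00453696 0.00223214 0.02960391] [[-1.25939273  0.2293603 ]] [[-1.2025816   0.86848885]]
```

Request:
move_arm(
  targets=[
    [[-10,5,-20],[0,0,0],1],
    [[-10,5,-45],[0,0,0],1],
    [[-10,5,-45],[0,0,0],1],
  ],
)

```text
clock: 3.37
eef_pos: [0.3851, 0.1606, 0.0264]
orientation: [[-0.943, 0.232, 0.24], [0.224, 0.973, -0.058], [-0.247, -0.001, -0.969]]
contact_force: [1.6, 0.7, 1.1]
grip_width: 0.0002
grip_force: 0.0
```

Request:
move_arm(
  targets=[
    [[0,0,-4],[0,0,0],1],
    [[0,0,-8],[0,0,0],1],
    [[0,0,-11],[0,0,0],1],
    [[0,0,-11],[0,0,0],1],
  ],
)

```text
clock: 3.7
eef_pos: [0.3875, 0.1619, 0.0207]
orientation: [[-0.946, 0.225, 0.232], [0.217, 0.974, -0.059], [-0.24, -0.006, -0.971]]
contact_force: [0.2, 0.0, -0.8]
grip_width: 0.0002
grip_force: 0.0
```

```bash
python3 - <<'E'
from h import *
im=robot.snapshot("scene");s=robot.sense();T=s["eef_pos"];z=s["orientation"][:,2]
print(T,s["joints"],s["contact_force"])
q=proj("scene",[T,T-.03*z])
b=cv2.resize(im[170:260,340:440],None,fx=5,fy=5,interpolation=2)
for v in q:cv2.circle(b,tuple(int((v[j]+.5-(340,170)[j])*5) for j in(0,1)),3,(0,0,255),-1)
cv2.imwrite("pics/g.png",b)
E
```

```text
[0.38720716 0.16179171 0.02062511] [ 0.32681978  0.52793948  2.3482659  -1.13335996  0.14459873  0.09850476] [-0.23526756  0.14433217  0.26314505]
```

View pics/g.png

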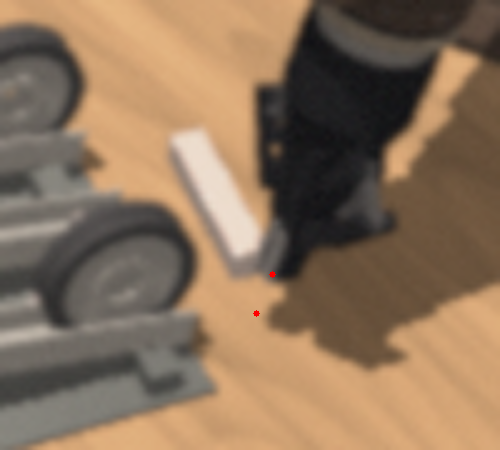

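Request:
move_arm(
  targets=[
    [[-3,3,6],[0.03,0.12,0],1],
    [[-3,3,6],[0.03,0.12,0],1],
    [[-3,3,6],[0.03,0.12,0],1],
    [[-3,3,6],[0.03,0.12,0],1],
  ],
)

```text
clock: 4.08
eef_pos: [0.3853, 0.1586, 0.0251]
orientation: [[-0.963, 0.23, 0.139], [0.224, 0.973, -0.056], [-0.148, -0.022, -0.989]]
contact_force: [0.4, 0.1, -0.5]
grip_width: -0.0004
grip_force: 0.0
```

Request:
move_arm(
  targets=[
    [[0,0,-5],[0,0,0],1],
    [[0,0,-10],[0,0,0],1],
    [[0,0,-14],[0,0,0],1],
    [[0,0,-14],[0,0,0],1],
    [[0,0,-14],[0,0,0],1],
  ],
)

```text
clock: 4.5
eef_pos: [0.3853, 0.1584, 0.0109]
orientation: [[-0.963, 0.231, 0.14], [0.225, 0.973, -0.057], [-0.149, -0.023, -0.989]]
contact_force: [0.4, -0.1, 0.2]
grip_width: 0.0004
grip_force: 0.0
```

```bash
python3 - <<'E'
from h import *
s=robot.sense();print(s["eef_pos"],s["joints"],s["contact_force"])
E
```

```text
[0.38527607 0.15839157 0.01085104] [ 0.29644281  0.54907347  2.30498146 -0.51613339  0.19407194 -0.5407173 ] [ 0.35790211 -0.07760151  0.21725144]
```

Request:
move_arm(
  targets=[
    [[0,0,-5],[0,0,0],1],
    [[0,0,-9],[0,0,0],1],
    [[0,0,-12],[0,0,0],1],
    [[0,0,-14],[0,0,0],1],
    [[0,0,-14],[0,0,0],1],
  ],
)

```text
clock: 4.92
eef_pos: [0.3853, 0.1585, -0.0034]
orientation: [[-0.963, 0.231, 0.14], [0.225, 0.973, -0.057], [-0.149, -0.023, -0.989]]
contact_force: [0.2, -0.3, 0.2]
grip_width: 0.0006
grip_force: 0.0
```

Request:
move_arm(
  targets=[
    [[0,-3,15],[0,0,0],1],
    [[4,-7,30],[0,0,0],1],
    [[9,-8,30],[0,0,0],1],
    [[9,-8,30],[0,0,0],1],
  ],
)

```text
clock: 5.25
eef_pos: [0.3956, 0.1506, 0.0273]
orientation: [[-0.962, 0.232, 0.143], [0.226, 0.972, -0.056], [-0.152, -0.021, -0.988]]
contact_force: [-0.8, 0.5, 0.4]
grip_width: 0.0001
grip_force: 0.0
```

Request:
move_arm(
  targets=[
    [[7.7,-1.8,1.2],[0,0,0],1],
    [[14,-3.3,2.3],[0,0,0],1],
    [[19.2,-4.5,3.1],[0,0,0],1],
    [[24,-5.6,3.9],[0,0,0],1],
    [[29,-6.7,4.7],[0,0,0],1],
    [[34.6,-8,5.6],[0,0,0],1],
    [[40,-9.3,6.5],[0,0,0],1],
  ],
)

```text
clock: 5.83
eef_pos: [0.4342, 0.141, 0.0329]
orientation: [[-0.963, 0.232, 0.139], [0.226, 0.973, -0.057], [-0.148, -0.024, -0.989]]
contact_force: [-3.0, 0.5, 1.1]
grip_width: -0.0001
grip_force: 1.0
```

```bash
python3 - <<'E'
from h import *
im=robot.snapshot("scene");s=robot.sense();T=s["eef_pos"]
print(T,s["joints"],s["contact_force"])
b=cv2.resize(im[160:260,300:420],None,fx=5,fy=5,interpolation=2)
cv2.imwrite("pics/g2.png",b)
for d in robot.tip_of("scene","wheel_b")[:5]:print(d)
E
```

```text
[0.43563428 0.14103501 0.03325302] [ 0.22234902  0.52018673  2.19946242 -0.28782579  0.3083147  -0.84684673] [-0.20792888  0.3136451   1.44890382]
{'pixel': [359.5, 222.3], 'p': 0.85}
{'pixel': [319.7, 161.2], 'p': 0.79}
{'pixel': [272.1, 187.0], 'p': 0.79}
{'pixel': [341.8, 188.3], 'p': 0.66}
{'pixel': [296.7, 214.2], 'p': 0.59}
```

View pics/g2.png

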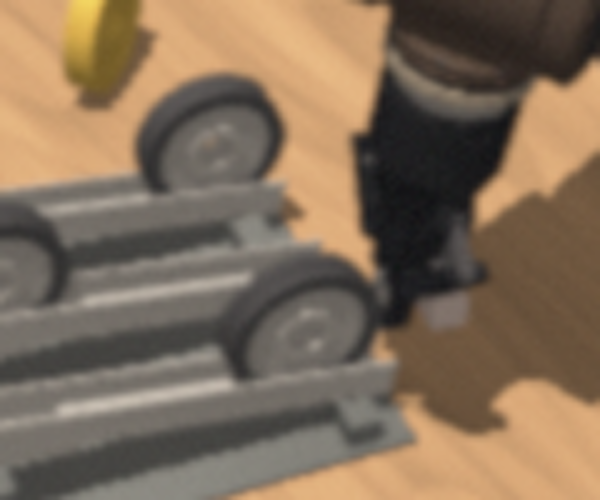

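Request:
move_arm(
  targets=[
    [[5.8,-1.3,0.9],[0,0,0],1],
    [[11.5,-2.7,1.9],[0,0,0],1],
    [[17.3,-4,2.8],[0,0,0],1],
    [[23.1,-5.3,3.7],[0,0,0],1],
    [[28.9,-6.7,4.7],[0,0,0],1],
    [[34.6,-8,5.6],[0,0,0],1],
    [[40.4,-9.4,6.6],[0,0,0],1],
    [[46.2,-10.7,7.5],[0,0,0],1],
  ],
)

```text
clock: 6.6
eef_pos: [0.481, 0.1303, 0.0407]
orientation: [[-0.963, 0.232, 0.14], [0.226, 0.973, -0.057], [-0.149, -0.023, -0.989]]
contact_force: [-3.4, 1.0, 1.7]
grip_width: -0.0002
grip_force: 1.0
```

```bash
cat > chk.py <<'E'
from h import *
import sys
k=sys.argv[1];p=np.load("p.npy");s=robot.sense();T=s["eef_pos"]
c,n=np.cos(p[2]),np.sin(p[2]);g=np.array([[c,n,0],[-n,c,0],[0,0,1]])@(T+[0,0,.03]-[p[0],p[1],p[3]])-[.09,gy[k],.055]
print("tip seat x,y,z",(g@UX).round(4),g[1].round(4),(g@UZ).round(4),"F",s["contact_force"].round(1),"t",s["clock"])
for cam in("scene","top"):
    robot.snapshot(cam);ds=[d["pixel"] for d in robot.tip_of(cam,"wheel_"+k) if d["p"]>.3]
    xs=np.linspace(-.17,.01,181);q=proj(cam,W(p,[S(x,.05,gy[k]) for x in xs]))
    for d in ds:
        e=np.linalg.norm(q-d,axis=1);i=e.argmin()
        if e[i]<6:print(cam,"wheel x mm",round(xs[i]*1000),"off",e[i].round(1))
E
python3 chk.py b
```

```text
tip seat x,y,z -0.1546 -0.0004 0.0364 F [-3.4  1.   1.7] t 6.6
scene wheel x mm -106 off 1.0
top wheel x mm -101 off 3.5
```

Request:
move_arm(
  targets=[
    [[5.8,-1.3,0.9],[0,0,0],1],
    [[11.5,-2.7,1.9],[0,0,0],1],
    [[17.3,-4,2.8],[0,0,0],1],
    [[23.1,-5.3,3.7],[0,0,0],1],
    [[28.9,-6.7,4.7],[0,0,0],1],
    [[34.6,-8,5.6],[0,0,0],1],
    [[40.4,-9.4,6.6],[0,0,0],1],
    [[46.2,-10.7,7.5],[0,0,0],1],
  ],
)

```text
clock: 7.47
eef_pos: [0.5272, 0.1196, 0.0482]
orientation: [[-0.963, 0.232, 0.14], [0.226, 0.973, -0.057], [-0.149, -0.023, -0.989]]
contact_force: [-3.0, 1.0, 1.2]
grip_width: -0.0002
grip_force: 1.2
```

Request:
move_arm(
  targets=[
    [[4.8,-1.1,0.8],[0,0,0],1],
    [[9.6,-2.2,1.6],[0,0,0],1],
    [[14.4,-3.3,2.3],[0,0,0],1],
    [[19.2,-4.5,3.1],[0,0,0],1],
    [[24,-5.6,3.9],[0,0,0],1],
    [[27.9,-6.5,4.5],[0,0,0],1],
    [[30.8,-7.1,5],[0,0,0],1],
    [[30.8,-7.1,5],[0,0,0],1],
  ],
)

```text
clock: 8.13
eef_pos: [0.5583, 0.1126, 0.0532]
orientation: [[-0.963, 0.232, 0.141], [0.226, 0.973, -0.057], [-0.15, -0.023, -0.988]]
contact_force: [-0.2, 0.3, 0.1]
grip_width: -0.0001
grip_force: 0.0
```

```bash
python3 chk.py b
```

```text
tip seat x,y,z -0.0743 -0.0003 0.0364 F [-0.2  0.3  0.1] t 8.1333
scene wheel x mm -31 off 1.3
top wheel x mm -20 off 1.7
```

Request:
move_arm(
  targets=[
    [[2.9,-0.7,0.5],[0,0,0],1],
    [[5.8,-1.3,0.9],[0,0,0],1],
    [[8.7,-2,1.4],[0,0,0],1],
    [[11.5,-2.7,1.9],[0,0,0],1],
    [[14.4,-3.3,2.3],[0,0,0],1],
    [[16.4,-3.8,2.7],[0,0,0],1],
    [[16.4,-3.8,2.7],[0,0,0],1],
  ],
)

```text
clock: 8.92
eef_pos: [0.5745, 0.1087, 0.0559]
orientation: [[-0.963, 0.232, 0.141], [0.226, 0.972, -0.057], [-0.15, -0.023, -0.988]]
contact_force: [-0.1, -0.8, -0.2]
grip_width: -0.0
grip_force: 0.0
```

```bash
python3 chk.py b
```

```text
tip seat x,y,z -0.0575 -0.0004 0.0364 F [-0.1 -0.8 -0.2] t 8.9167
scene wheel x mm 1 off 0.5
top wheel x mm -3 off 2.6
```

Request:
move_arm(
  targets=[
    [[-10,2.2,-1.6],[0,0,0],1],
    [[-35,8,-5.5],[0,0,0],1],
    [[-45,10,25],[0,0,0],1],
    [[-55,10,60],[0,0,0],1],
    [[-70,5,95],[0,0,0],1],
    [[-95,-15,110],[0,0,0],1],
    [[-120,-40,110],[0,0,0],1],
    [[-150,-65,110],[0,0,0],1],
  ],
)

```text
clock: 9.78
eef_pos: [0.4227, 0.0437, 0.1666]
orientation: [[-0.963, 0.23, 0.143], [0.224, 0.973, -0.057], [-0.152, -0.022, -0.988]]
contact_force: [0.6, -1.7, -1.2]
grip_width: 0.0
grip_force: 0.0
```

```bash
python3 chk.py b;python3 -c "
from h import *
p=np.load('p.npy');print(robot.sense()['eef_pos'],robot.sense()['joints']);print(W(p,[S(-.24,.037,-.08),S(-.23,.037,-.08)])-[0,0,.03])"
```

```text
tip seat x,y,z -0.1717 -0.0979 0.1666 F [ 0.6 -1.7 -1.2] t 9.7833
scene wheel x mm 7 off 3.0
top wheel x mm -2 off 1.7
[0.4231162  0.04358919 0.16609383] [-0.0162504   0.21549525  2.15121398 -0.09206589  0.63459454 -1.2832777 ]
[[ 0.36273506 -0.00609133  0.02794559]
 [ 0.37235728 -0.00831974  0.02950994]]
```

Request:
move_arm(
  targets=[
    [[-28,-20,0],[0,0,0],1],
    [[-58,-45,-5],[0,0,0],1],
    [[-58,-51,-35],[0,0,0],1],
    [[-58,-51,-65],[0,0,0],1],
    [[-58,-51,-75],[0,0,0],1],
    [[-58,-51,-75],[0,0,0],1],
  ],
)

```text
clock: 10.48
eef_pos: [0.3653, -0.0068, 0.0888]
orientation: [[-0.963, 0.231, 0.136], [0.226, 0.973, -0.056], [-0.145, -0.023, -0.989]]
contact_force: [0.5, 0.2, 0.8]
grip_width: -0.0
grip_force: 0.0
```

```bash
python3 chk.py a; python3 -c "
from h import *
print(robot.sense()['joints'])"
```

```text
tip seat x,y,z -0.2278 -0.0001 0.0967 F [0.5 0.2 0.8] t 10.4833
scene wheel x mm -159 off 1.7
top wheel x mm -167 off 5.4
[-0.17495383  0.2987346   2.37402995 -0.09940976  0.32089536 -1.42249316]
```

Request:
move_arm(
  targets=[
    [[0,0,-25],[0,0,0],1],
    [[0,0,-50],[0,0,0],1],
    [[0,0,-60],[0,0,0],1],
    [[0,0,-60],[0,0,0],1],
    [[0,0,-60],[0,0,0],1],
  ],
)

```text
clock: 11.1
eef_pos: [0.3661, -0.0071, 0.0312]
orientation: [[-0.963, 0.231, 0.14], [0.225, 0.973, -0.057], [-0.149, -0.023, -0.989]]
contact_force: [0.1, 0.0, 0.1]
grip_width: -0.0001
grip_force: 0.0
```

```bash
python3 chk.py a; python3 -c "
from h import *
print(robot.sense()['joints'])"
```

```text
tip seat x,y,z -0.236 -0.0002 0.0396 F [0.1 0.  0.1] t 11.1
scene wheel x mm -170 off 2.6
top wheel x mm -170 off 2.6
[-0.17577254  0.4652496   2.43525716 -0.3346622   0.09590451 -1.183777  ]
```

Request:
move_arm(
  targets=[
    [[5.8,-1.3,0.4],[0,0,0],1],
    [[11.5,-2.7,0.9],[0,0,0],1],
    [[17.3,-4,1.3],[0,0,0],1],
    [[23.1,-5.3,1.7],[0,0,0],1],
    [[28.9,-6.7,2.7],[0,0,0],1],
    [[34.6,-8,3.6],[0,0,0],1],
    [[40.4,-9.4,4.6],[0,0,0],1],
    [[46.2,-10.7,5.5],[0,0,0],1],
  ],
)

```text
clock: 11.97
eef_pos: [0.4124, -0.0179, 0.0365]
orientation: [[-0.963, 0.232, 0.14], [0.226, 0.973, -0.057], [-0.149, -0.023, -0.989]]
contact_force: [-2.6, 1.5, 0.5]
grip_width: 0.0003
grip_force: 1.2
```

```bash
python3 chk.py a
```

```text
tip seat x,y,z -0.1882 -0.0003 0.0375 F [-2.6  1.5  0.5] t 11.9667
scene wheel x mm -135 off 1.0
top wheel x mm -136 off 2.2
```

Wheel a is rolling at about 3 N. I'll keep pushing.

Request:
move_arm(
  targets=[
    [[5.8,-1.3,0.9],[0,0,0],1],
    [[11.5,-2.7,1.9],[0,0,0],1],
    [[17.3,-4,2.8],[0,0,0],1],
    [[23.1,-5.3,3.7],[0,0,0],1],
    [[28.9,-6.7,4.7],[0,0,0],1],
    [[34.6,-8,5.6],[0,0,0],1],
    [[40.4,-9.4,6.6],[0,0,0],1],
    [[46.2,-10.7,7.5],[0,0,0],1],
  ],
)

```text
clock: 12.83
eef_pos: [0.4588, -0.0287, 0.0439]
orientation: [[-0.963, 0.232, 0.14], [0.226, 0.973, -0.057], [-0.149, -0.023, -0.989]]
contact_force: [-2.2, 1.6, 0.8]
grip_width: 0.0
grip_force: 1.1
```

Request:
move_arm(
  targets=[
    [[5.8,-1.3,0.9],[0,0,0],1],
    [[11.5,-2.7,1.9],[0,0,0],1],
    [[17.3,-4,2.8],[0,0,0],1],
    [[23.1,-5.3,3.7],[0,0,0],1],
    [[28.9,-6.7,4.7],[0,0,0],1],
    [[34.6,-8,5.6],[0,0,0],1],
    [[40.4,-9.4,6.6],[0,0,0],1],
    [[46.2,-10.7,7.5],[0,0,0],1],
  ],
)

```text
clock: 13.5
eef_pos: [0.5049, -0.0394, 0.0514]
orientation: [[-0.963, 0.232, 0.14], [0.226, 0.973, -0.057], [-0.149, -0.023, -0.989]]
contact_force: [-3.4, 0.6, 1.0]
grip_width: 0.0001
grip_force: 1.4
```

Request:
move_arm(
  targets=[
    [[4.8,-1.1,0.8],[0,0,0],1],
    [[9.6,-2.2,1.6],[0,0,0],1],
    [[14.4,-3.3,2.3],[0,0,0],1],
    [[19.2,-4.5,3.1],[0,0,0],1],
    [[24,-5.6,3.9],[0,0,0],1],
    [[27.9,-6.5,4.5],[0,0,0],1],
    [[31.8,-7.3,5.1],[0,0,0],1],
    [[31.8,-7.3,5.1],[0,0,0],1],
  ],
)

```text
clock: 14.17
eef_pos: [0.5374, -0.0468, 0.0566]
orientation: [[-0.962, 0.232, 0.141], [0.226, 0.973, -0.057], [-0.151, -0.023, -0.988]]
contact_force: [-0.7, 0.1, 0.5]
grip_width: 0.0001
grip_force: 0.0
```

```bash
python3 chk.py a
```

```text
tip seat x,y,z -0.0584 -0.0002 0.0372 F [-0.7  0.1  0.5] t 14.1667
scene wheel x mm 3 off 0.6
top wheel x mm -10 off 3.7
```

Wheel a seems to have dropped into its pocket. I'll back away, clear the rack and check.

Request:
move_arm(
  targets=[
    [[-10,2.2,-1.6],[0,0,0],1],
    [[-35,8,-5.5],[0,0,0],1],
    [[-45,10,25],[0,0,0],1],
    [[-55,10,60],[0,0,0],1],
    [[-70,15,95],[0,0,0],1],
    [[-90,17,125],[0,0,0],1],
    [[-105,25,150],[0,0,0],1],
    [[-105,25,150],[0,0,0],1],
  ],
)

```text
clock: 15.03
eef_pos: [0.4302, -0.0209, 0.2104]
orientation: [[-0.962, 0.231, 0.146], [0.225, 0.973, -0.058], [-0.155, -0.023, -0.988]]
contact_force: [0.6, -0.4, 0.4]
grip_width: -0.0002
grip_force: 0.0
```

```bash
python3 chk.py a; python3 chk.py b; python3 - <<'E'
from h import *
a=cv2.resize(robot.snapshot("top")[120:290,245:385],None,fx=2.7,fy=2.7,interpolation=2);b=cv2.resize(robot.snapshot("scene")[140:310,250:420],None,fx=2.7,fy=2.7,interpolation=2)
cv2.imwrite("pics/end.png",np.hstack([a,b])[:, :800])
E
```

```text
tip seat x,y,z -0.1432 0.0008 0.2064 F [ 0.6 -0.4  0.4] t 15.0333
scene wheel x mm 0 off 2.5
top wheel x mm -3 off 4.5
tip seat x,y,z -0.1428 -0.1596 0.2014 F [-0.5  0.  -0.2] t 15.2333
scene wheel x mm 3 off 3.3
top wheel x mm 10 off 0.3
```

View pics/end.png

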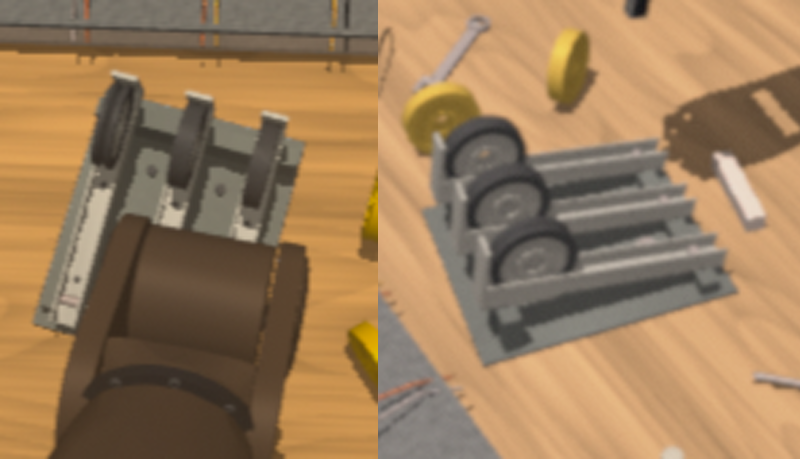

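All three wheels sit in line at their end stops, the dresser hasn't moved, and the arm is clear of everything.

```bash
python3 -c "
from station import robot
print(robot.job_done())"
```

```text
the job is handed in; nothing more can be done
None
```

I pushed wheels b and a up their gutters into their pockets, where they stayed once the finger backed off; wheel c is still home, nothing else was touched, and the job was handed in at about 15 s.

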